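# Open the router-bit case

## Task

Open the wooden router-bit case for the next cutter change: with a fingertip push both turn-buttons round until neither lies over the lid, then lift the lid by its front lip with a fingertip and flip it past upright, so that it leans back and stays open by itself. Grip and lift nothing, push gently, neither fling the lid nor let it drop shut, and leave the case and the things around it where they are.

Things in the scene. Friction and masses are not known exactly. Their poses are not given: they have to be found in the camera images.
- bit_case: loose wooden case, 1.8 kg with the bits in it, sizes in mm: 120 deep (own x) x 176 wide (y) x 84 high (z). Origin: centre of its underside, on the table. Own -x is its front, +y its left for one who faces the front. The front looks to the robot's left. Solid end rails 26 wide at y = +-75; the lid lies between them, tops flush at z = 84. Front wall face at x = -60. Slides on the table if pushed with more than about 8 N
- lid (a joint): lid angle, rad: 0 shut, growing as its front edge rises; 1.57 upright; stop hinges end it at 1.92, leaning back. A plain free hinge: left alone it falls shut from below about 1.5 and open from beyond about 1.65. Lid mass 0.13 to 0.21 kg
- lid_hinge (a point): middle of the lid's hinge line, at the back of the case (case x = +61.5, z = 79); the line runs along the case's y. The axes turn with the lid and equal the case's when it is shut. From here the lid board reaches 140 along its own -x; it is 121 wide and 10 thick (5 either side of its own z = 0)
- lip (a point): middle of the lid's lower front edge. The lid overhangs the front wall by 18 as a finger lip; shut, this edge is at case x = -78.5, z = 74, with free space below it down to the table. A fingertip tilted forward under it lifts the lid with 1 to 2 N
- button_left (a joint): turn of the left turn-button about its upright screw, rad, counter-clockwise from above positive. 0: straight across rail and lid; starts within +-0.3; turns either way to stops at +-1.75. Beyond +-1.2 it is clear of the lid, at +-1.57 along the rail. Friction 0.015 N m; stays where left. Until it is clear it blocks the lid
- button_left_screw (a point): the left turn-button: wooden bar 54 long, 14 wide, 9 thick, round ends, on a screw through its middle on top of the left rail (case x = -30, y = +75). This point: on the screw axis at half the bar's thickness, z = 89.5; the bar's underside is 1 above rail and lid. Own y runs along the bar; at joint 0 its -y half lies over the lid by 12
- button_right (a joint): turn of the right turn-button about its upright screw, rad, counter-clockwise from above positive. 0: straight across rail and lid; starts within +-0.3; turns either way to stops at +-1.75. Beyond +-1.2 it is clear of the lid, at +-1.57 along the rail. Friction 0.015 N m; stays where left. Until it is clear it blocks the lid
- button_right_screw (a point): the right turn-button: wooden bar 54 long, 14 wide, 9 thick, round ends, on a screw through its middle on top of the right rail (case x = -30, y = -75). This point: on the screw axis at half the bar's thickness, z = 89.5; the bar's underside is 1 above rail and lid. Own y runs along the bar; at joint 0 its +y half lies over the lid by 12
- collet_nut: steel hexagon nut, 29x25x20 mm, lying on the table in front of the case (its lip side); a bystander, to be left alone. Origin at the centre of its underside
- setup_bar: small square brass bar, 12x76x12 mm, on the table close behind the case; a bystander, to be left alone. Origin at the centre of its underside
- hex_key: L-shaped hex key, 40x146x9 mm, on the table behind the case, beyond the brass bar; a bystander, to be left alone. Origin at the centre of its underside
- pencil: flat red carpenter's pencil, 164x15x8 mm, on the table in front of the case, along the edge nearer the robot; a bystander, to be left alone. Origin at the centre of its underside
- tape_measure: tape measure, 37x89x66 mm, farther left on the table; a bystander, to be left alone. Origin at the centre of its underside

How it is judged:
On the way, in this order (a step that is already met when the one before it is completed fails the run):
1. both turn-buttons are turned clear of the lid, which is still shut ((value of joint button_left above 1.2 rad or value of joint button_left below -1.2 rad) and (value of joint button_right above 1.2 rad or value of joint button_right below -1.2 rad) and value of joint lid below 0.1 rad), for 0.1 s.
2. the lid is past upright (value of joint lid above 1.6 rad), for 0.1 s.
At the end, for the whole second after the job is handed in: Both turn-buttons turned more than 1.2 rad off the across position, the lid at rest leaning back beyond 1.75 rad on its own weight, the case flat on the table within 30 mm of where it stood, bystanders within 30 mm of theirs ((value of joint button_left above 1.2 rad or value of joint button_left below -1.2 rad) and (value of joint button_right above 1.2 rad or value of joint button_right below -1.2 rad) and value of joint lid above 1.75 rad and velocity of joint lid between -0.1 and 0.1 rad/s and height (world z) of bit_case below 0.006 m and angle between bit_case's own z axis and vertical below 0.05 rad and distance of bit_case from where it was at the start of the episode below 0.03 m and linear speed of bit_case below 0.02 m/s); the robot touches nothing.
It fails at once if the case is lifted, tipped or shoved more than 30 mm (distance of bit_case from where it was at the start of the episode above 0.03 m or height (world z) of bit_case above 0.01 m or angle between bit_case's own z axis and vertical above 0.12 rad).
It fails at once if the lid is flung or dropped: it swings faster than 6 rad/s (velocity of joint lid above 6 rad/s or velocity of joint lid below -6 rad/s).
It fails at once if the lid is pinched or forced: more than 25 N between fingers and lid (contact force between the fingers and lid above 25 N).
It fails at once if a turn-button is pinched or forced: more than 25 N between fingers and button (contact force between the fingers and button_left above 25 N or contact force between the fingers and button_right above 25 N).
It fails at once if a bystander is moved more than 30 mm or lifted (distance of any of collet_nut, setup_bar, hex_key, pencil, tape_measure from where it was at the start of the episode above 0.03 m).
It also fails if it takes over 54 s, if anything falls off the work surface, if the arm or the gripper's body presses on something with over 40 N, if the wrist force passes 120 N, or if a joint passes its speed limit or range.

## Robot

A 6-joint arm with a two-finger parallel gripper is mounted at the origin on a cart in front of the work surface, level with it; the furniture and walls round the work are solid. World frame = base frame: x ahead of the robot, y to its left, z up, the work surface at z = 0. Lengths are in m, angles in rad, forces in N, time in s.
With the tool pointing down it reaches from about 0.35 to 1 m from the base axis. Payload 7.1 kg.
Tool frame: the origin (TCP) lies between the finger pads; the fingertips stand 22 mm ahead of it and the grasp point (between the pads) lies 3 mm ahead of it; x points along the fingers, y is the direction in which the jaws open and shut, and the axes are right-handed (so a half turn about x gives the same grasp; the last joint's range is limited). The gripper opens to 85 mm and grips with 20 to 120 N. Pads are 22 mm wide; open, the fingers measure 114 mm over their backs; the gripper's body (76 mm by 85 mm) begins 54 mm behind the grasp point. The pads swing forward as they close: fully open they stand 13 mm farther back than shut.
Start: joints at [-1.213, 0.423, 1.63, -0, 1.089, -0.019], TCP at [0.23, -0.581, 0.224] pointing down, gripper open.
Joint ranges: [-3, 3], [-0.9, 2.11], [0.09, 2.58], [-1.31, 4.45], [0.11, 2.69], [-2.54, 2.54]. Speed limits (rad/s): [2.39, 2.39, 3.01, 3.14, 3.14, 3.14].

## Interface

Orientations are given as a rotation vector (axis times angle).
In Python, from rig import manip gives the robot as it stands. The module is installed in compiled form; this text tells all that it offers. Calls block until the motion is done:
- manip.move_to(position, orientation): joint-space move of the TCP to a pose.
- manip.servo_line(position, orientation=None, rate=0.15): straight line of the TCP; orientation=None keeps the orientation; rate is the mean speed in m/s.
- manip.set_joints(angles): joint-space move.
- manip.command_gripper(opening, f_grip=None): finger opening in m; f_grip is the grip in N (None keeps the last); returns when the fingers have stopped.
- manip.hold(seconds).
- manip.solve_ik(position, orientation): joint angles nearest the present ones, or None.
- manip.camera(name): name is "side" or "top"; returns a dict with "image" (420x560x3 uint8, red, green, blue), "fx", "fy", "cx", "cy" (pixels), "cam_to_world" (4x4, takes a point from camera to world coordinates). Camera axes: x right, y down, z forward; pixel columns grow to the right and rows downward; lengths in m; the calibration is good to about 2 mm. A picture is of the moment at which its call begins. There is no depth.
A pose or a line that the arm cannot do raises manip.IKError and nothing moves.
- manip.sign_off(): hands the job in, once; it reports no verdict.
Readings, each from a call of its own:
- manip.get_time(): time.
- manip.get_joint_positions(): joint angles.
- manip.get_joint_vel(): joint speeds.
- manip.get_tau(): joint torques, N m.
- manip.get_position(): TCP position.
- manip.get_ee_rot(): TCP orientation.
- manip.get_contact_force(): force on the tool from outside, world axes, zero at the start.
- manip.get_torque(): the same for the moment, N m.
- manip.get_width(): finger opening in m.
Only numpy, scipy, OpenCV 4.12 (cv2) and the standard library are available. Lean on these libraries where they do the work, as an engineer would, in place of code of your own. Each camera call takes 0.05 s, during which the arm holds its last target. There are 200 camera calls.

## Working session

There is one attempt and no reset: what is moved stays moved. The work goes in short steps, each a Python script; the robot and the scene stay as the last script left them, time stands still between calls to the robot, and variables do not carry over. Pictures are saved under pics/ and viewed, about 8 in all and at most 12, crops included, and the job is handed in when it is done.

```bash
mkdir -p pics; python3 - <<'E'
from rig import manip
import cv2,numpy as np
for n in("top","side"):
    c=manip.camera(n); cv2.imwrite(f"pics/{n}0.png",c["image"][:,:,::-1])
    print(n,c["fx"],c["fy"],c["cx"],c["cy"]);print(np.round(c["cam_to_world"],4).tolist())
print(manip.get_time(),manip.get_ee_rot(),manip.get_width())
E
```

```text
top 456.4257997885843 456.4257997885843 277.0815590512378 201.08435871674695
[[0.0027, -0.9802, 0.1979, 0.2882], [-0.9997, -0.0075, -0.0236, -0.1957], [0.0246, -0.1978, -0.9799, 0.9303], [0.0, 0.0, 0.0, 1.0]]
side 434.4647406526638 434.4647406526638 287.1303062817282 216.5462546544378
[[0.9571, -0.1098, 0.2681, 0.2252], [-0.2889, -0.433, 0.8538, -0.9385], [0.0223, -0.8947, -0.4462, 0.477], [0.0, 0.0, 0.0, 1.0]]
0.1 [ 2.01567844  0.38587985 -2.01619289] 0.08520964858395065
```

View pics/top0.png

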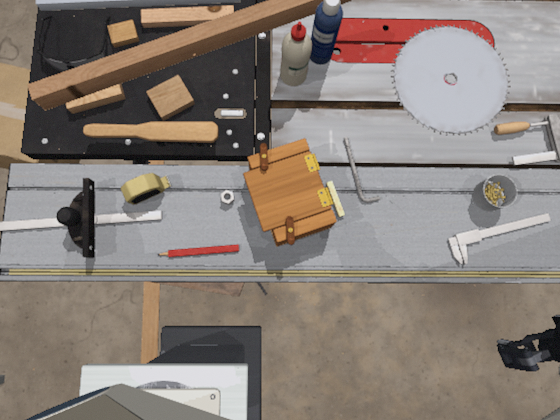

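View pics/side0.png

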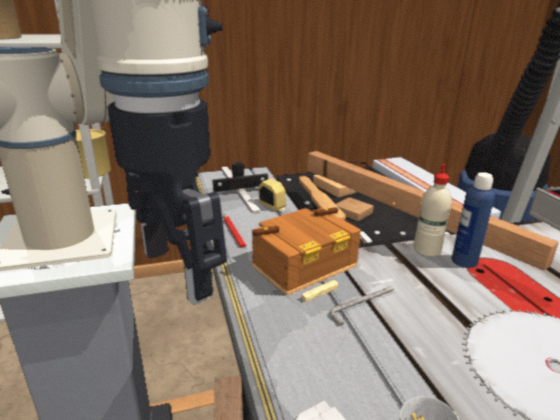

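```bash
python3 - <<'E'
import cv2
i=cv2.imread("pics/top0.png"); cv2.imwrite("pics/c1.png",cv2.resize(i[130:255,215:350],None,fx=5,fy=4.7,interpolation=cv2.INTER_CUBIC)[:,:])
E
```

```text
(no output)
```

View pics/c1.png

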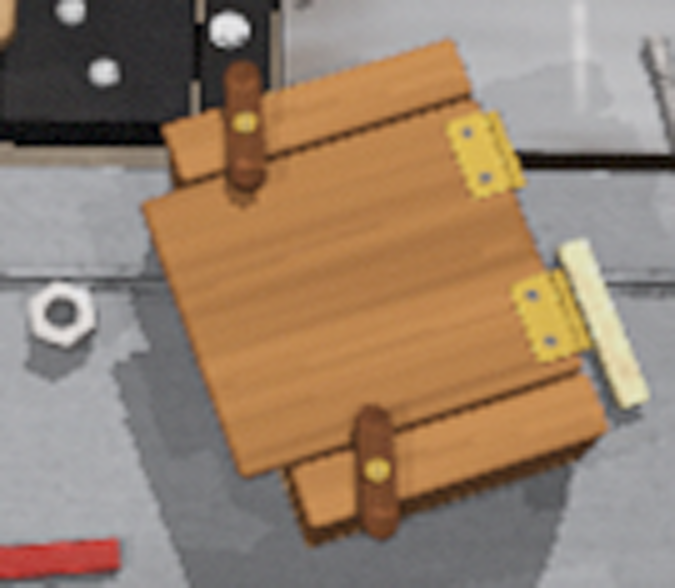

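```bash
cat >h.py <<'E'
import numpy as np
K=456.4258;CX=277.08156;CY=201.08436
T=np.array([[0.0027,-0.9802,0.1979,0.2882],[-0.9997,-0.0075,-0.0236,-0.1957],[0.0246,-0.1978,-0.9799,0.9303]])
def ray(u,v,z):
    d=T[:,:3]@[(u-CX)/K,(v-CY)/K,1]; return T[:,3]+d*(z-T[2,3])/d[2]
E
python3 - <<'E'
from h import *
from scipy.optimize import least_squares
C=lambda x,y,z:ray(215+(x+.5)/5-.5,130+(y+.5)/4.7-.5,z)[:2]
P=[(-30,75,94,246,122),(-30,-75,94,377,469),(-78.5,60.5,84,145,204),(-78.5,-60.5,84,243,476),(-60,88,84,162,128),(60,88,84,453,40),(60,-88,84,605,428),(-60,-88,84,310,528)]
W=np.array([C(p[3],p[4],p[2]/1e3) for p in P]);L=np.array([p[:2] for p in P])/1e3
R=lambda a:np.array([[np.cos(a),-np.sin(a)],[np.sin(a),np.cos(a)]])
s=least_squares(lambda q:(L@R(q[2]).T+q[:2]-W).ravel(),[.3,-.2,-1.5])
print(s.x,"resid mm\n",np.round(s.fun.reshape(-1,2)*1e3,1))
for n,a,b in(("L",(243,62),(245,190)),("R",(374,405),(380,538))):
    d=C(*a,.094)-C(*b,.094); print(n,np.linalg.norm(d)*1e3,"angle",np.arctan2(d[1],d[0])-np.pi/2-s.x[2])
for n,p,z in(("nut",(62,315),.02),("bar",(603,325),.012),("pencil end",(118,555),.008)):
    w=C(*p,z);print(n,w,"case",R(s.x[2]).T@(w-s.x[:2]))
print(ray(160,253,.008))
E
```

```text
[ 0.48390148 -0.24341163 -1.23328085] resid mm
 [[-0.7  0. ]
 [-0.7 -0.1]
 [ 1.6  2.6]
 [-1.4  0.9]
 [ 1.4  0.2]
 [ 2.  -0.3]
 [-1.6 -2.8]
 [-0.6 -0.5]]
L 54.02844570200499 angle -0.3147979973790125
R 52.69589257851755 angle -0.2983099911474296
nut [ 0.48050892 -0.11571699] case [-0.12161357  0.03908413]
bar [ 0.47947728 -0.337674  ] case [ 0.08747907 -0.03538899]
pencil end [ 0.37799973 -0.13975092] case [-0.13288091 -0.06560021]
[0.366573   0.01641547 0.008     ]
```

```bash
cat >>h.py <<'E'
from scipy.spatial.transform import Rotation as Ro
from rig import manip
YAW=-1.2333; O=np.array([.4839,-.2434,0]); RC=Ro.from_euler('z',YAW).as_matrix()
def pose(tip,a,jaw):
    """tip centre (case, m), finger axis, jaw axis in case frame -> TCP world pose"""
    a=np.array(a,float);jaw=np.array(jaw,float)
    M=RC@np.column_stack([a,jaw,np.cross(a,jaw)])
    return O+RC@(np.array(tip)-.022*a), Ro.from_matrix(M).as_rotvec()
def button(side,q,z=.0875,sg=1,r=.022,off=.018):
    u=np.array([-np.sin(q),np.cos(q),0]);n=np.array([-np.cos(q),-np.sin(q),0])
    s=np.array([-.03,.075*side,0])
    return pose(s+side*(r*u+off*n)+[0,0,z],[0,0,-1],sg*u)
def lid(th,phi,sg=1,s=.012,gap=0,half=.011):
    a=np.array([np.sin(phi),0,-np.cos(phi)]);p=np.array([np.cos(phi),0,np.sin(phi)])
    H=np.array([.0615,0,.079]);c,d=np.cos(th),np.sin(th)
    E=H+np.array([-.14*c-.005*d,0,.14*d-.005*c])
    cor=E+s*(a if th<np.pi/2-phi else np.array([c,0,-d]))
    return pose(cor-(half+gap)*p,a,[0,sg,0])
E
python3 - <<'E'
from h import *
f=lambda j:None if j is None else np.round(j,2).tolist()
for sg in(1,-1):
  for side in(1,-1):
    for q in(.15,-.7,-1.55): print("B",sg,side,q,f(manip.solve_ik(*button(side,q,sg=sg))))
  for ph in(.7,.87,1.05):
    for th in(-.1,.7,1.75): print("L",sg,ph,th,f(manip.solve_ik(*lid(th,ph,sg))))
E
```

```text
B 1 1 0.15 [-0.31, 0.51, 1.8, -0.0, 0.83, -0.8]
B 1 1 -0.7 [-0.33, 0.54, 1.76, 0.0, 0.85, 0.04]
B 1 1 -1.55 [-0.36, 0.54, 1.75, -0.0, 0.85, 0.85]
B 1 -1 0.15 [-0.62, 0.39, 2.04, -0.0, 0.72, -1.11]
B 1 -1 -0.7 [-0.61, 0.36, 2.08, 0.0, 0.7, -0.25]
B 1 -1 -1.55 [-0.56, 0.35, 2.1, -0.0, 0.69, 0.65]
L 1 0.7 -0.1 None
L 1 0.7 0.7 [-0.02, 0.33, 2.2, -1.18, 0.71, 0.61]
L 1 0.7 1.75 [-0.27, 0.3, 2.07, -1.09, 0.64, 0.26]
L 1 0.87 -0.1 None
L 1 0.87 0.7 None
L 1 0.87 1.75 None
L 1 1.05 -0.1 None
L 1 1.05 0.7 None
L 1 1.05 1.75 None
B -1 1 0.15 [-0.31, 0.51, 1.8, -0.0, 0.83, 2.35]
B -1 1 -0.7 None
B -1 1 -1.55 [-0.36, 0.54, 1.75, 0.0, 0.85, -2.29]
B -1 -1 0.15 [-0.62, 0.39, 2.04, -0.0, 0.72, 2.03]
B -1 -1 -0.7 None
B -1 -1 -1.55 [-0.56, 0.35, 2.1, 0.0, 0.69, -2.49]
L -1 0.7 -0.1 None
L -1 0.7 0.7 [-0.02, 0.33, 2.2, -1.18, 0.71, -2.53]
L -1 0.7 1.75 None
L -1 0.87 -0.1 None
L -1 0.87 0.7 None
L -1 0.87 1.75 None
L -1 1.05 -0.1 None
L -1 1.05 0.7 None
L -1 1.05 1.75 None
```

```bash
python3 - <<'E'
from h import *
import cv2
manip.command_gripper(0.0,20)
F=[]
def arc(side):
    manip.move_to(*button(side,.15,z=.16)); manip.servo_line(*button(side,.15),rate=.1)
    f0=manip.get_contact_force()
    for q in np.linspace(.15,-1.55,8)[1:]:
        manip.servo_line(*button(side,q),rate=.05); print(side,round(q,2),np.round(manip.get_contact_force()-f0,1))
    p,o=button(side,-1.4,off=.022); manip.servo_line(p,o,rate=.05)
    p[2]+=.09; manip.servo_line(p,o,rate=.2)
arc(1)
c=manip.camera("side");cv2.imwrite("pics/s1.png",c["image"][:,:,::-1])
arc(-1)
p,o=button(-1,-1.4,z=.3);manip.servo_line(p+[-.1,.05,0],o,rate=.2)
c=manip.camera("side");cv2.imwrite("pics/s2.png",c["image"][:,:,::-1])
c=manip.camera("top");i=c["image"][:,:,::-1];cv2.imwrite("pics/t2.png",cv2.resize(i[110:260,150:370],None,fx=3.5,fy=3.5,interpolation=cv2.INTER_CUBIC))
print(manip.get_time(),manip.get_width())
E
```

```text
1 -0.09 [0.4 0.4 0.4]
1 -0.34 [1.7 0.2 0.9]
1 -0.58 [-0.3  0.6  0.1]
1 -0.82 [-0.2  0.7 -0.1]
1 -1.06 [-0.1  0.1  0.3]
1 -1.31 [0.3 1.1 0.9]
1 -1.55 [ 0.9 -0.6  0.4]
-1 -0.09 [ 0.  -0.9 -0.1]
-1 -0.34 [ 1.5 -0.5  0. ]
-1 -0.58 [ 1.4  0.2 -0.2]
-1 -0.82 [ 0.5 -0.8  0.4]
-1 -1.06 [0.8 0.4 0.6]
-1 -1.31 [ 0.5 -0.1  0.2]
-1 -1.55 [ 0.8 -0.5 -0.1]
14.5583 9.391118339041104e-05
```

View pics/t2.png

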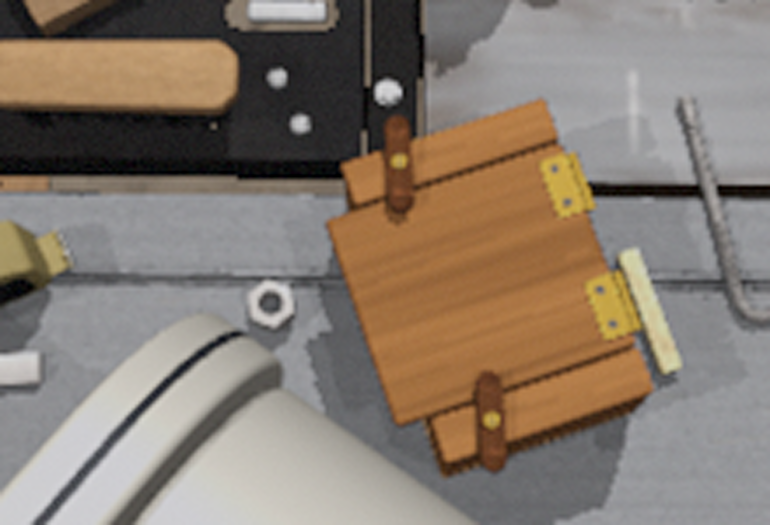

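View pics/s1.png

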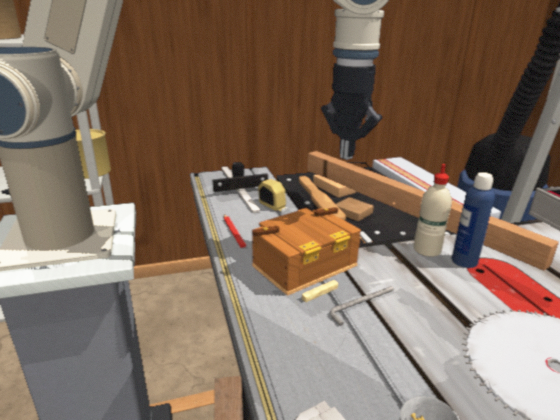

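```bash
python3 - <<'E'
from h import *
p,o=button(-1,-1.4,z=.3);print(p+[-.1,.05,0],o,manip.get_position(),manip.get_ee_rot())
print(manip.get_joint_positions())
p,o=button(1,-1.4,off=.022); t=p+[0,0,.09-.022];print("L end tip",t)
S=np.array([[0.9571,-0.1098,0.2681,0.2252],[-0.2889,-0.433,0.8538,-0.9385],[0.0223,-0.8947,-0.4462,0.477]])
for w in(t,O+RC@[-.03,.075,.094],O+RC@[-.03,-.075,.094]):
    c=S[:,:3].T@(w-S[:,3]);print(434.46*c[:2]/c[2]+[287.1,216.5])
E
```

```text
[ 0.27676575 -0.1794685   0.322     ] [ 1.93628591  0.50297601 -1.93628591] [ 0.27678447 -0.17941733  0.32098247] [ 1.93545909  0.50488242 -1.93826439]
[-6.11224362e-01 -1.77997067e-01  2.09425039e+00  1.84458036e-05
  1.22752196e+00  4.51192960e-01]
L end tip [ 0.57466102 -0.19876956  0.1775    ]
[344.80590755 170.61564499]
[326.4596039  208.54082112]
[265.77962332 227.5040274 ]
```

View pics/s2.png

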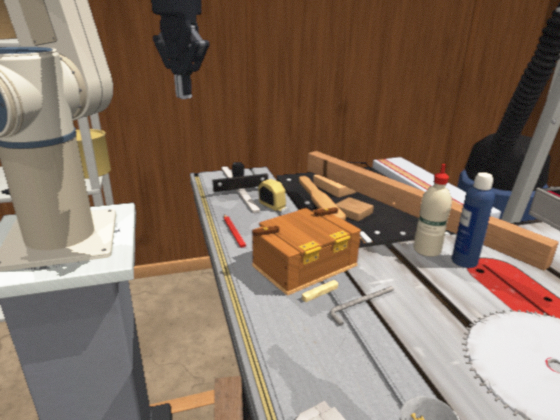

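```bash
python3 - <<'E'
from h import *
import cv2
S=np.array([[0.9571,-0.1098,0.2681,0.2252],[-0.2889,-0.433,0.8538,-0.9385],[0.0223,-0.8947,-0.4462,0.477]])
P=manip.get_position()
i=cv2.imread("pics/s2.png")[0:150,110:260];i=cv2.resize(i,None,fx=5,fy=5,interpolation=cv2.INTER_CUBIC)[:600]
for d in(0,.003,.022):
    c=S[:,:3].T@(P-[0,0,d]-S[:,3]);u=434.46*c[:2]/c[2]+[287.1,216.5];print(d,u)
    cv2.circle(i,tuple(int(v) for v in (u-[110,0])*5+2),4,(0,0,255),-1)
cv2.imwrite("pics/c2.png",i)
E
```

```text
0 [184.1155073  100.83523474]
0.003 [184.26394695 102.6376419 ]
0.022 [185.19161666 113.9017384 ]
```

View pics/c2.png

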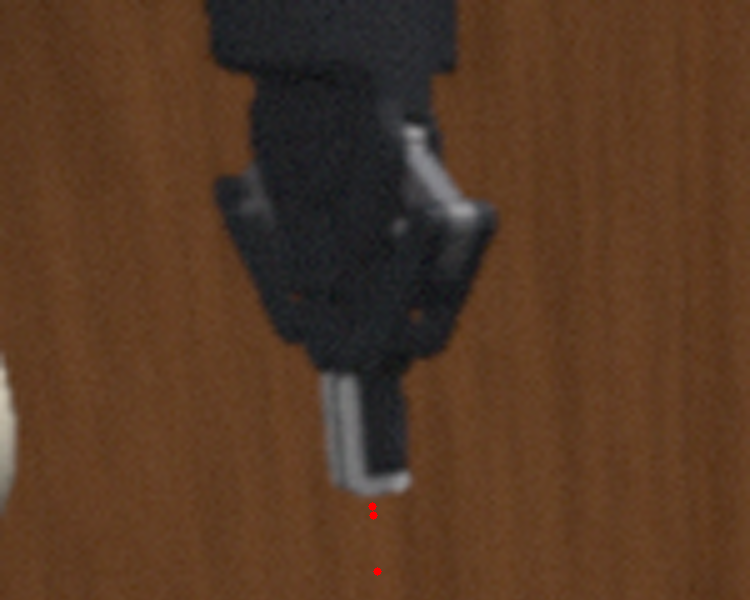

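```bash
python3 - <<'E'
from h import *
p,o=button(-1,-.7); 
manip.move_to([.43,-.06,.08],o); manip.servo_line([.43,-.06,.024],rate=.12)
f0=manip.get_contact_force();z=.024
while z>-.012:
    z-=.002; manip.servo_line([.43,-.06,z],rate=.04); f=(manip.get_contact_force()-f0)[2]
    if f>3: break
print(z,f,manip.get_position(),manip.get_time())
manip.servo_line([.43,-.06,.06],rate=.15)
E
```

```text
-0.008000000000000007 10.687826101014172 [ 0.43018332 -0.06003834 -0.0074948 ] 20.3583
```

```bash
sed -i 's/-\.022\*a)/-TIP*a)/; s/^YAW=/TIP=-.0065; YAW=/' h.py; python3 - <<'E'
from h import *
import cv2
def arc(side):
    manip.move_to(*button(side,.15,z=.12)); manip.servo_line(*button(side,.15),rate=.15)
    f0=manip.get_contact_force()
    for q in np.linspace(.15,-1.55,6)[1:]:
        manip.servo_line(*button(side,q),rate=.07); print(side,round(q,2),np.round(manip.get_contact_force()-f0,1))
    p,o=button(side,-1.4,off=.022); manip.servo_line(p,o,rate=.05)
    p[2]+=.05; manip.servo_line(p,o,rate=.25)
    print(manip.get_time())
arc(-1);arc(1)
manip.servo_line(manip.get_position()+[0,.1,.05],rate=.3)
c=manip.camera("side");a=cv2.resize(c["image"][150:300,200:400,::-1],None,fx=2,fy=2,interpolation=cv2.INTER_CUBIC)
c=manip.camera("top");b=cv2.resize(c["image"][130:280,190:390,::-1],None,fx=2,fy=2,interpolation=cv2.INTER_CUBIC);cv2.imwrite("pics/t3.png",np.hstack([a,b]))
print(manip.get_time())
# feasibility for lid
J=np.array([0,1,0.])
import itertools
def lid2(th,phi,psi,y,roll,s=.012):
    a=np.array([np.sin(phi)*np.cos(psi),np.sin(phi)*np.sin(psi),-np.cos(phi)])
    j=np.cross([0,0,1],a);j/=np.linalg.norm(j); j=Ro.from_rotvec(a*roll).apply(j)
    c,d=np.cos(th),np.sin(th);E=np.array([.0615-.14*c-.005*d,y,.079+.14*d-.005*c])
    p=np.array([np.cos(phi),0,np.sin(phi)])
    return pose(E+s*a-.011*p,a,j)
for phi in(.5,.7,.85,1.):
  for psi in(0,.3,.6):
    print(phi,psi,["".join("." if manip.solve_ik(*lid2(th,phi,psi,y,roll)) is None else "X" for th in(-.1,.3,.7,1.2,1.75)) for y in(0,.04) for roll in(0,1.57)])
E
```

```text
-1 -0.19 [-1.3 -1.2  0.7]
-1 -0.53 [-0.4 -1.  -0.3]
-1 -0.87 [-0.  -0.5 -0.4]
-1 -1.21 [-0.1 -0.1  0.4]
-1 -1.55 [-1.3 -1.  -0.2]
25.6333
1 -0.19 [ 1.   0.2 -0.8]
1 -0.53 [ 0.4  0.9 -1.3]
1 -0.87 [ 0.3  0.  -0.7]
1 -1.21 [-0.2  0.1 -0.2]
1 -1.55 [ 0.9  0.5 -0.5]
30.2833
30.9083
0.5 0 ['XXXXX', 'XXXXX', 'XXXXX', 'XXXXX']
0.5 0.3 ['.XXXX', '.XXXX', '.XXXX', '.XXXX']
0.5 0.6 ['X.XXX', '..XXX', 'X.XXX', 'X.XXX']
0.7 0 ['..XXX', '..XXX', '.XXXX', '.XXXX']
0.7 0.3 ['XX...', '.....', 'X...X', '....X']
0.7 0.6 ['XXXX.', '...X.', 'XXX..', '..X..']
0.85 0 ['.....', '.....', '.....', '.....']
0.85 0.3 ['XXXXX', '...XX', 'XX...', '.....']
0.85 0.6 ['XXXXX', '.....', 'XXXXX', '.....']
1.0 0 ['.....', '.....', '.....', '.....']
1.0 0.3 ['XXXXX', '.....', 'XXXXX', '.....']
1.0 0.6 ['XXXXX', '.....', 'XXXXX', '.....']
```

View pics/t3.png

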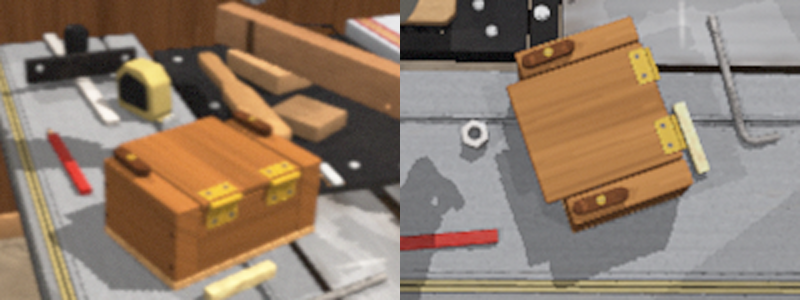

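```bash
cat >>h.py <<'E'
def lid2(th,phi,psi,y=0,s=.012,gap=0,half=.011):
    a=np.array([np.sin(phi)*np.cos(psi),np.sin(phi)*np.sin(psi),-np.cos(phi)])
    j=np.array([-np.sin(psi),np.cos(psi),0]);p=np.cross(j,-a)
    c,d=np.cos(th),np.sin(th);E=np.array([.0615-.14*c-.005*d,y,.079+.14*d-.005*c])
    ph=np.arctan2(a[0],-a[2])
    cor=E+s*(a/np.hypot(a[0],a[2]) if th<np.pi/2-ph else np.array([c,0,-d]))
    return pose(cor-(half+gap)*p,a,j)
E
python3 - <<'E'
from h import *
print(np.round(manip.get_joint_positions(),2))
for phi,psi in((.5,0),(.6,0),(.85,.3),(.85,.45),(1,.45)):
  for th in(-.15,.0,.4,.8,1.2,1.6,1.75):
    j=manip.solve_ik(*lid2(th,phi,psi)); print(phi,psi,th,None if j is None else np.round(j,2).tolist())
a=np.array([np.sin(.85)*np.cos(.3),np.sin(.85)*np.sin(.3),-np.cos(.85)]);j=np.array([-np.sin(.3),np.cos(.3),0]);print(np.cross(j,-a))
E
```

```text
[-0.19  0.42  1.76 -0.    0.97  0.87]
0.5 0 -0.15 [-0.11, 0.58, 2.19, -1.3, 0.47, 0.77]
0.5 0 0.0 [-0.1, 0.53, 2.2, -1.2, 0.48, 0.67]
0.5 0 0.4 [-0.12, 0.4, 2.18, -0.98, 0.54, 0.4]
0.5 0 0.8 [-0.18, 0.32, 2.13, -0.83, 0.6, 0.16]
0.5 0 1.2 [-0.27, 0.29, 2.06, -0.74, 0.62, -0.03]
0.5 0 1.6 [-0.35, 0.31, 2.0, -0.69, 0.62, -0.16]
0.5 0 1.75 [-0.38, 0.32, 1.97, -0.68, 0.61, -0.2]
0.6 0 -0.15 None
0.6 0 0.0 None
0.6 0 0.4 [-0.07, 0.43, 2.2, -1.19, 0.59, 0.65]
0.6 0 0.8 [-0.13, 0.34, 2.16, -1.05, 0.62, 0.4]
0.6 0 1.2 [-0.22, 0.3, 2.1, -0.96, 0.62, 0.21]
0.6 0 1.6 [-0.31, 0.32, 2.04, -0.92, 0.6, 0.08]
0.6 0 1.75 [-0.34, 0.33, 2.02, -0.91, 0.59, 0.05]
0.85 0.3 -0.15 [-0.01, 0.75, 2.35, 4.09, 0.83, 1.53]
0.85 0.3 0.0 [-0.0, 0.69, 2.36, 4.14, 0.8, 1.47]
0.85 0.3 0.4 [-0.03, 0.52, 2.37, 4.26, 0.71, 1.27]
0.85 0.3 0.8 [-0.11, 0.39, 2.34, 4.35, 0.63, 1.05]
0.85 0.3 1.2 [-0.22, 0.32, 2.3, 4.39, 0.54, 0.89]
0.85 0.3 1.6 [-0.33, 0.33, 2.24, 4.36, 0.47, 0.81]
0.85 0.3 1.75 [-0.37, 0.34, 2.21, 4.33, 0.45, 0.81]
0.85 0.45 -0.15 [-0.08, 0.77, 2.4, 3.83, 0.87, 1.59]
0.85 0.45 0.0 [-0.08, 0.7, 2.41, 3.87, 0.83, 1.55]
0.85 0.45 0.4 [-0.1, 0.52, 2.42, 3.97, 0.7, 1.37]
0.85 0.45 0.8 [-0.2, 0.37, 2.39, 4.03, 0.56, 1.18]
0.85 0.45 1.2 [-0.3, 0.3, 2.34, 4.06, 0.45, 1.04]
0.85 0.45 1.6 [-0.41, 0.31, 2.27, 3.99, 0.37, 1.01]
0.85 0.45 1.75 [-0.45, 0.32, 2.25, 3.94, 0.35, 1.03]
1 0.45 -0.15 [-0.03, 0.89, 2.41, 3.84, 1.12, 1.7]
1 0.45 0.0 [-0.02, 0.83, 2.43, 3.86, 1.09, 1.66]
1 0.45 0.4 [-0.05, 0.64, 2.45, 3.9, 0.96, 1.53]
1 0.45 0.8 [-0.15, 0.48, 2.44, 3.89, 0.83, 1.39]
1 0.45 1.2 [-0.26, 0.39, 2.4, 3.84, 0.71, 1.31]
1 0.45 1.6 [-0.39, 0.38, 2.33, 3.74, 0.62, 1.29]
1 0.45 1.75 [-0.43, 0.4, 2.31, 3.69, 0.6, 1.31]
[0.63050598 0.19503836 0.75128041]
```

```bash
python3 - <<'E'
from h import *
import cv2
S=.02
def best():
    for phi in(.55,.5,.45,.4):
        w=[lid2(t,phi,0,s=S) for t in(-.1,0,.25,.5,.75,1.0,1.25,1.45,1.6,1.72)]
        pre=(w[0][0]+RC@[-.03,0,0],w[0][1]); hi=(pre[0]+[0,0,.07],pre[1])
        if all(manip.solve_ik(*x) is not None for x in[hi,pre]+w): return phi,hi,pre,w
phi,hi,pre,w=best();print(phi)
manip.move_to(*hi);manip.servo_line(*pre,rate=.15);manip.servo_line(*w[0],rate=.1)
f0=manip.get_contact_force();print(manip.get_time())
for k,x in enumerate(w[1:]):
    manip.servo_line(*x,rate=.08); f=manip.get_contact_force()-f0; print(k+1,np.round(f,1))
    if k==2:
        c=manip.camera("side");b=c["image"]
    if np.linalg.norm(f)>10: print("stop");break
c=manip.camera("side")
cv2.imwrite("pics/s4.png",cv2.resize(np.hstack([b[100:300,200:400,::-1],c["image"][100:300,200:400,::-1]]),None,fx=2,fy=2))
print(manip.get_time())
E
```

```text
0.5
32.9167
1 [-0.8  1.5 -1. ]
2 [ 0.4  2.7 -1.3]
3 [-0.9  0.2 -0.7]
4 [-0.6  1.  -1.1]
5 [ 0.4  0.4 -0.3]
6 [-0.6  0.3 -0. ]
7 [-0.1 -0.1  0.2]
8 [-0.   0.3 -0.6]
9 [-1.3  0.7 -0.6]
37.375
```

View pics/s4.png

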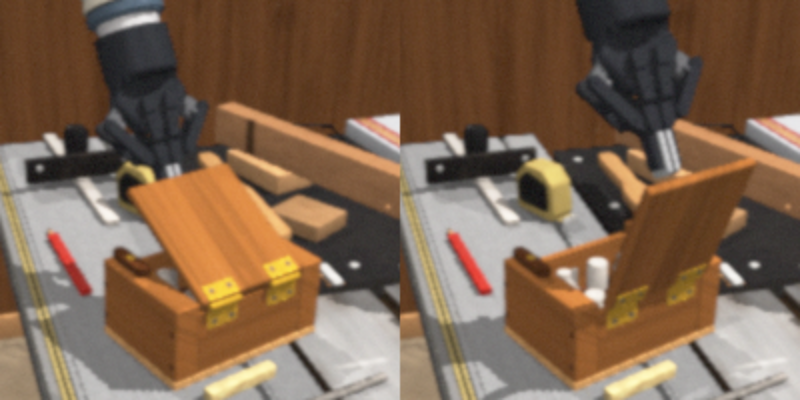

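```bash
python3 - <<'E'
from h import *
import cv2
f0=manip.get_contact_force()
manip.servo_line(*lid2(1.8,.5,0,s=.02),rate=.05);print(manip.get_contact_force()-f0)
p=manip.get_position();manip.servo_line(p+RC@[-.08,0,.05],rate=.12);manip.servo_line(p+RC@[-.1,0,.16],rate=.2)
manip.hold(.4)
c=manip.camera("side");i=c["image"][:,:,::-1].copy();S=c["cam_to_world"]
for th,col in((1.57,(255,0,0)),(1.75,(0,255,0)),(1.92,(0,0,255))):
  for y in(-.0605,.0605):
    e=np.array([.0615-.14*np.cos(th)-.005*np.sin(th),y,.079+.14*np.sin(th)-.005*np.cos(th)])
    q=S[:3,:3].T@(O+RC@e-S[:3,3]);u=c["fx"]*q[:2]/q[2]+[c["cx"],c["cy"]];cv2.circle(i,tuple(int(round(v)) for v in u),1,col,-1)
a=cv2.resize(i[100:330,200:400],None,fx=2,fy=2)
t=manip.camera("top")["image"][130:245,190:390,::-1]
cv2.imwrite("pics/s5.png",np.hstack([a,cv2.resize(t,(400,460))[:, :]]))
print(manip.get_time())
E
```

```text
[-0.85433912  1.13410141 -0.14454166]
39.8583
```

View pics/s5.png

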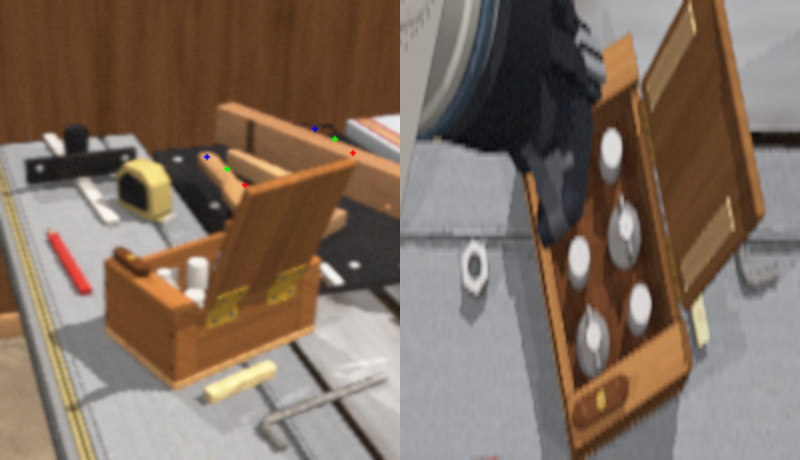

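The lid edge sits at the red 1.92 rad marks (left view, about (245,187) and (355,157)). The buttons are clear, the case and bystanders look unmoved, and the gripper is free, so I am handing in.

```bash
python3 -c "
from rig import manip
manip.sign_off();print(manip.get_time())"
```

```text
the job is handed in; nothing more can be done
the job is handed in; nothing more can be done
```

The case is open and the job is handed in. With closed fingers I pushed both turn-buttons round along their rails. I then lifted the lid by its lip with the finger tilted 0.5 rad forward and took it past upright. It now leans back on its stop.

**Last checks (at 39.9 s of the 54 s limit):**
- **Lid:** its front edge lines up with the projected 1.92 rad position, with the finger already withdrawn.
- **Buttons:** the picture taken after pushing showed both lying along their rails. In the last picture the right one shows clear of the lid. The left one was hidden behind the arm, and nothing touched it after that earlier picture.
- **Case and bystanders:** by eye in the pictures nothing had moved; I did not measure their positions again.
- **Forces:** readings at the ends of the moves stayed at about 3 N or less on the buttons and lid.

**What disagreed:**
- **Fingertip position:** the first button pass touched nothing, because the shut fingertips stand about 6.5 mm behind the reported TCP instead of 22 mm ahead of it. The camera suggested this, and a touch on bare table that peaked at about 11 N confirmed it. I corrected for it and repeated the pass.
- **Picture overlap:** the lid sat about 2 to 4 pixels (in the doubled view) below the projected marks. That is the direction of the stop, and within calibration error.

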